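Index the cheese press and crank its foot down on the mould

TASK

On the small cheese press, turn the round table to its next click position, so that the tall mould (the one whose lid stands up out of it) is centred under the press foot. Then turn the crank clockwise until the foot bears on the lid and the crank has become clearly heavier: the foot spring partly closed, well short of solid. Let go, and leave everything on the table upright and the things on the bench where they are.

Things in the scene. Friction and masses are not known exactly. Their poses are not given: they have to be found in the camera images.
- press: Fixed bench press. Origin at bench height on the round table's axis; +x points from there to the column at the back (x 178 to 212 mm, y -22 to 22, 202 high), z up. Base plate 12 mm thick, x -170 to 230, y -100 to 100. Grey gearbox, 66 mm wide, underside 165 and top 225 mm above the bench, overhangs the foot at x 85 mm.
- table_top (a point): Centre of the upper face of the round dark steel table (radius 132 mm, 45 mm above the bench). Four stations, 85 mm from the axis, at 0 (press +x, under the foot), 90, 180 and 270 deg in the press frame; 5 mm studs locate the load. At the start 0 deg is empty, the moulds are at 90 and 270 deg (either way round), a small cheese is at 180.
- turntable (a joint): Angle of the round table, rad, counter-clockwise from above positive; 0 at the start, range -1.8 to 1.8. A sprung detent holds it at each quarter turn (-1.571, 0, 1.571). Breaking out takes about 7 N at a peg, turning then about 1 N; within about 0.07 rad of a position the detent pulls the table home and it stays there.
- peg0 (a point): Centre of the top of one of the four upright round steel pegs of the round table (16 mm diameter, standing 55 mm above the lugs at the rim, top 98.5 mm above the bench, 150 mm from the table axis). At table angle 0 this peg is at 45 deg in the press frame.
- peg1 (a point): The same for the peg at 135 deg (at table angle 0): on the robot's side, at press +y.
- peg2 (a point): The same for the peg at 225 deg (at table angle 0): on the robot's side, at press -y.
- peg3 (a point): The same for the peg at 315 deg (at table angle 0).
- tall_mould: White plastic cheese mould, a drum of 84 mm diameter and 58 mm high, loose on the table, 0.5 kg. Origin at the centre of its underside. A white lid of 70 mm diameter stands 8 to 20 mm proud of it, a different height each time; it is rigid under the loads of this job.
- lid_top (a point): Centre of the top of the tall mould's lid, 111 to 123 mm above the bench.
- low_mould: White plastic mould, 84 mm diameter, 38 mm high, lid sunk level: already pressed, loose on the table. Origin at the centre of its underside.
- table_cheese: Small pale cheese, 80 mm diameter, 34 mm high, loose on the table. Origin at the centre of its underside.
- crank (a joint): Crank angle, rad, up to 7.5; starts between 0 and 1.2. 0 = foot raised; clockwise from the handle's free end is positive and lowers the foot 6.4 mm per rad. Steady drag 0.48 N m (9 N at the handle turning; 3 to 6 N when pausing in mid-turn); stays where it is left. Once the foot bears, the handle gets heavier by about 3.7 N per rad, to 8 N more when the spring is solid; pausing half-way there it feels about 8 N.
- crank_handle (a point): Point on the axis of the black crank handle, a round grip 22 mm in diameter, 60 mm long, spinning freely on its pin, parallel to the crank shaft and 55 mm from its axis. The point is 36 mm from the grip's inner end and 24 mm from its free end; the flat crank arm lies 4 mm beyond the inner end.
- crank_centre (a point): Centre of the circle (radius 55 mm) in which crank_handle goes round, on the shaft's axis. The shaft leans 28 deg from vertical towards press -x: outward direction (-0.469, 0, 0.883) in the press frame. At crank angle q the handle is at 55 mm x (cos q * u - sin q * v) from here, with u = (0.883, 0, 0.469), v = (0, 1, 0) in the press frame.
- foot_under (a point): Centre of the underside of the round press foot (60 mm diameter, 10 mm thick), 85 mm from the table axis in press +x; 138 mm above the bench at crank angle 0, lower as the crank turns.
- foot (a joint): Closing of the coil spring between foot and spindle, m: 0 = free, 0.014 = solid. 5 N per mm. It closes 6.4 mm per rad of crank once the foot bears.
- grey_cheese: Bystander: grey cheese wheel, 130 mm diameter, 65 mm high. Origin: centre of its underside (as for the other bystanders).
- white_cheese: Bystander: white cheese, 110 mm diameter, 50 mm high.
- beaker: Bystander: clear plastic cup, 80 mm diameter, 100 mm high.
- bottle: Bystander: white bottle, 64 mm diameter, 190 mm high.
- brush: Bystander: wooden brush lying on the bench.
There are look-alikes about, which are no part of the job. Leave any purple or yellow look-alike of the tall_mould alone. Leave any purple look-alike of the low_mould alone.

How it is judged:
By the outcome, as a careful person would: the job done as asked, in the order asked, and still so for the second after the job is handed in, with the robot touching nothing.
It also fails if it takes over 70 s, if anything falls off the work surface, if the arm or the gripper's body presses on something with over 40 N, if the wrist force passes 120 N, or if a joint passes its speed limit or range.

ROBOT

A 6-joint arm with a two-finger parallel gripper is mounted at the origin on the work surface. World frame = base frame: x ahead of the robot, y to its left, z up, the work surface at z = 0. Lengths are in m, angles in degrees, forces in N, time in s.
With the tool pointing down it reaches from about 0.4 to 0.825 m from the base axis. Payload 7 kg.
Tool frame: the origin (TCP) lies midway between the tips of the shut fingers; the grasp point (between the pads) lies r.pinch_z behind it (r.pinch_z is the distance from the TCP to the grasp point, in m); z points along the fingers, y is the line along which they close (so a half turn about z gives the same grasp; the last joint's range is limited). The gripper opens to 88 mm and grips with 3 to 60 N. Pads are 19 mm wide; open, the fingers measure 130 mm over their backs; the gripper's body (78 mm by 193 mm) begins 47 mm behind the grasp point.
Start: joints at [-49.154, 20.546, 0.682, 0, -70.136, -16.507], TCP at [0.278, -0.615, 0.227] pointing down, gripper open.
Joint ranges: [-176.03, 176.03], [-82.01, 121.73], [-58.28, 71.71], [-173.87, 95.51], [-174.79, -0.11], [-173.66, 173.66]. Speed limits (degrees/s): [136.94, 136.94, 172.46, 180, 180, 180].

INTERFACE

Orientations are given as [roll, pitch, yaw] about the fixed x, y, z axes, in that order (R = Rz(yaw) Ry(pitch) Rx(roll)).
In Python, from plant import r, optics, job gives the robot as it stands.
- The arm moves only by the shell command python3 -m crank 'ROWS' [FORCE]. ROWS is JSON, a list of rows, each an object with "xyz": the shift along the tool's x, y, z in units of 30 mm (1.0 is 30 mm), a list of three; "delta_rot": the turn, a rotation vector about the tool's x, y, z in degrees, a list of three; "claw": the closure, from 0 (fully open) to 1 (shut). A call has 1 to 20 rows; each row is the pose to reach, as a shift and turn from the pose commanded when the call began, along the tool's axes at that moment; what a row does not reach only later rows make up. A row lasts 1/8 s, in which the tool goes at most 62.5 mm and 10.7 degrees, less where a joint would pass 70% of its speed; a pose out of reach is approached as far as the arm can. A call with a gripper value outside its range is refused whole. The fingers move at their own pace and stop on an object; FORCE is the grip in N (left out, the last holds). Time passes only in rows, so rows that repeat a pose let the fingers close. It gives the time, the measured TCP pose, the force, the opening and the grip force at its end, in the units of the state.
- r.get_state(): the state, without advancing time (a new reading comes with each control period).
- optics.capture(name): name is "scene" or "top" or "wrist"; returns a dict with "img" (420x560x3 uint8, blue, green, red), "fovy" (degrees; the focal length in pixels is half the picture's height over the tangent of half this angle, whatever the lens; pixels are square), "cx", "cy" (the principal point, pixels), "eye" and "rotation" of the camera in the world; the wrist camera has in their place "hand_eye" (4x4, takes a point from camera to tool coordinates, whose origin is the TCP and whose axes are the flange's). Camera axes: x right, y up, looking along -z (the intrinsics and any distortion apply to the point x, -y, -z); pixel columns grow to the right and rows downward; lengths in m; the calibration is good to about 2 mm. A picture is of the moment at which its call begins: read the wrist's pose just before it. There is no depth.
- job.close_job(): hands the job in; it is judged then, once.
The state is a dict: "time_s": time; "joints": joint angles; "qd": joint speeds; "joint_torque": joint torques, N m; "tcp_pos": TCP position; "eef_rot": TCP orientation; "contact_force": force on the tool from outside, world axes, zero at the start; "moment": the same for the moment, N m; "gripper_width": finger opening in m; "gripper_force": force on a finger pad.
Only numpy, scipy, OpenCV 4.12 (cv2) and the standard library are available. Lean on these libraries where they do the work, as an engineer would, in place of code of your own. Each camera call takes 0.05 s, during which the arm holds its last target. There are 200 camera calls.

## Working session

There is one attempt and no reset: what is moved stays moved. The work goes in short steps, Python scripts to look and compute and a shell command to move; the robot and the scene stay as the last step left them, time stands still between calls to the robot, and variables do not carry over. Pictures are saved under pics/ and viewed, at most 10 in all, crops included, and the job is handed in when it is done.

```bash
ls; mkdir -p pics
python3 - <<'E'
from plant import r, optics, job
import cv2,numpy as np
s=r.get_state();print({k:np.round(v,3) for k,v in s.items()},r.pinch_z)
for n in("scene","top"):
    c=optics.capture(n);cv2.imwrite(f"pics/{n}0.png",c["img"]);print({k:v for k,v in c.items() if k!="img"})
E
```

```text
pics
{'time_s': np.float64(0.0), 'joints': array([-4.9153e+01,  2.0591e+01,  6.3300e-01, -2.1000e-02, -7.0134e+01,
       -1.6507e+01]), 'qd': array([ 0.032,  0.05 , -0.068,  0.054, -0.021, -0.025]), 'joint_torque': array([ 2.0000e-03, -5.8271e+01,  2.9306e+01,  6.9970e+00,  7.0000e-03,
       -0.0000e+00]), 'tcp_pos': array([ 0.278, -0.615,  0.226]), 'eef_rot': array([ 1.79906e+02, -7.00000e-03, -1.55667e+02]), 'contact_force': array([0.431, 0.035, 0.214]), 'moment': array([-0.007, -0.025,  0.027]), 'gripper_force': np.float64(0.0), 'gripper_width': np.float64(0.088)} 0.0188
{'fovy': 46.75448148928938, 'cx': 279.88930167966805, 'cy': 203.89446474902766, 'eye': array([1.48224348, 0.01258899, 0.84152215]), 'rotation': array([55.54923163,  0.77794219, 90.17256123])}
{'fovy': 42.266847110095384, 'cx': 278.59193145403015, 'cy': 208.05136825567064, 'eye': array([0.41419019, 0.01034292, 1.59539111]), 'rotation': array([  4.06708436,  -0.17658292, -88.57183801])}
```

View pics/scene0.png

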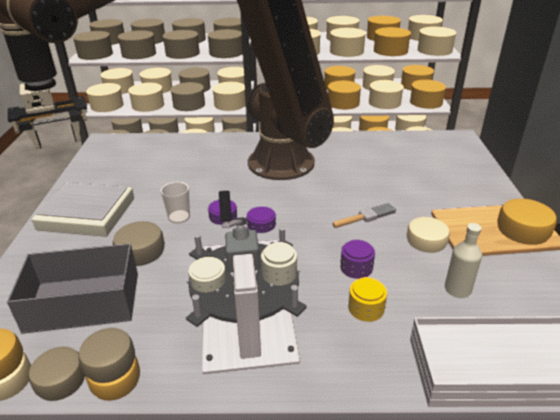

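View pics/top0.png

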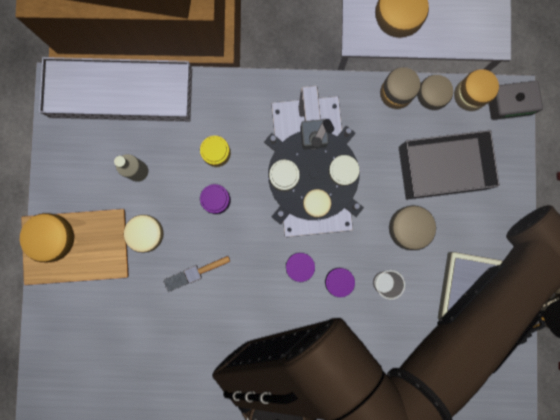

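The scene picture shows the tall mould at (279,260), on world +y; the low one is at (207,275). In the top picture the table centre is near (314,177), the tall mould at (284,175), and the column and crank at (315,130). The table therefore has to turn clockwise (-90°).

```bash
cat > h.py <<'E'
import numpy as np,cv2
from scipy.spatial.transform import Rotation as R
from plant import r,optics,job
def cam(n):
    s=r.get_state(); c=optics.capture(n)
    if n=="wrist":
        T=np.eye(4);T[:3,:3]=R.from_euler('xyz',s['eef_rot'],degrees=True).as_matrix();T[:3,3]=s['tcp_pos']
        T=T@np.array(c['hand_eye']);c['M']=T[:3,:3];c['eye']=T[:3,3]
    else: c['M']=R.from_euler('xyz',c['rotation'],degrees=True).as_matrix();c['eye']=np.array(c['eye'])
    c['f']=c['img'].shape[0]/2/np.tan(np.radians(c['fovy']/2));return c
def ray(c,u,v):
    d=c['M']@np.array([(u-c['cx'])/c['f'],-(v-c['cy'])/c['f'],-1]);return d/np.linalg.norm(d)
def plane(c,u,v,z):
    d=ray(c,u,v);return c['eye']+d*(z-c['eye'][2])/d[2]
def tri(c1,p1,c2,p2):
    A=[];b=[]
    for c,p in((c1,p1),(c2,p2)):
        d=ray(c,*p);P=np.eye(3)-np.outer(d,d);A.append(P);b.append(P@c['eye'])
    return np.linalg.lstsq(np.vstack(A),np.hstack(b),rcond=None)[0]
def proj(c,X):
    p=c['M'].T@(np.asarray(X)-c['eye']);return c['cx']-c['f']*p[0]/p[2],c['cy']+c['f']*p[1]/p[2]
E
python3 - <<'E'
from h import *
a=cam("top");b=cam("scene")
A=cv2.resize(a['img'][75:245,245:385],None,fx=4,fy=4,interpolation=cv2.INTER_CUBIC)[:600]
cv2.imwrite("pics/topc.png",A)
cv2.imwrite("pics/scenec.png",cv2.resize(b['img'][180:330,165:325],None,fx=4,fy=4,interpolation=cv2.INTER_CUBIC))
E
```

```text
(no output)
```

View pics/topc.png

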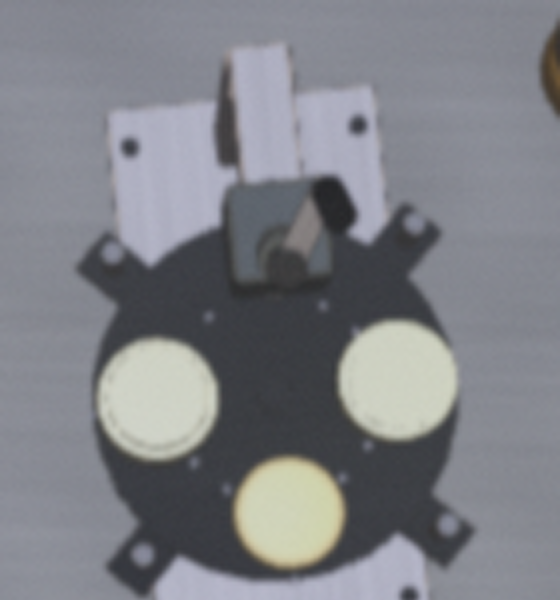

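View pics/scenec.png

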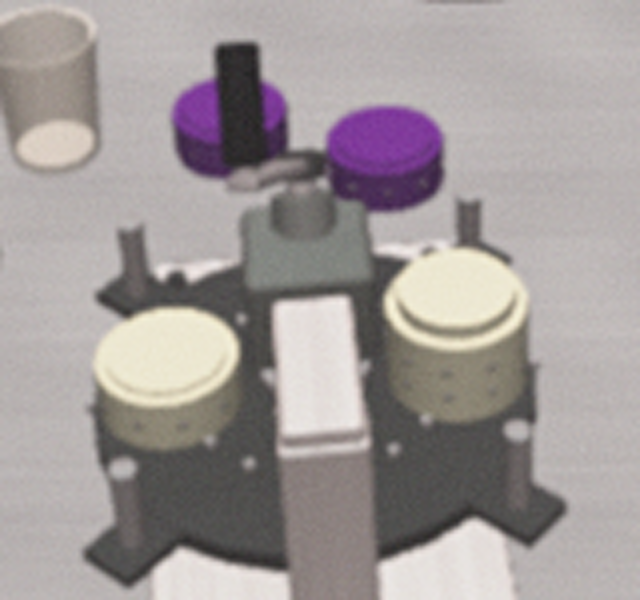

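The top crop shows peg tops at (112,252), (142,553), (448,524) and (414,224), which are peg0 to peg3. The handle runs from (325,190) to (345,215). The scene crop shows the tall mould on the right with its lid proud (lid top centre (458,288)). The peg tops there are at (518,431), (468,205), (131,228) and (122,466), and the handle runs from (237,45) to (243,165).

Run:
```python
from h import *
a=cam("top");b=cam("scene")
T=lambda u,v:(245+(u-1.5)/4,75+(v-1.5)/4); S=lambda u,v:(165+(u-1.5)/4,180+(v-1.5)/4)
tp=[(112,252),(142,553),(448,524),(414,224)];sp=[(518,431),(468,205),(131,228),(122,466)]
P=[]
for t,s in zip(tp,sp):
    X=plane(a,*T(*t),.0985);Y=plane(b,*S(*s),.0985);P.append((X+Y)/2);print(X.round(4),Y.round(4))
P=np.array(P);c=P.mean(0);d=P-c
ang=np.degrees(np.arctan2(d[:,1],d[:,0]))-[45,135,-135,-45]
print("centre",c,"yaw",ang,np.linalg.norm(d[:,:2],axis=1))
yaw=ang.mean();Rz=R.from_euler('z',yaw,degrees=True).as_matrix();O=np.array([c[0],c[1],0])
# handle free end from both views / handle middle
H0=tri(a,T(335,203),b,S(240,105));print("handle tri press",Rz.T@(H0-O))
# gearbox height check; crank centre height unknown: scene handle ends
for z in(.26,.28,.30,.32,.34): print(z,(Rz.T@(plane(b,*S(237,45),z)-O)).round(3),(Rz.T@(plane(a,*T(325,188),z)-O)).round(3),(Rz.T@(plane(a,*T(345,215),z)-O)).round(3))
for z in(.111,.117,.123): print("lid",z,(Rz.T@(plane(b,*S(458,288),z)-O)).round(4),(Rz.T@(plane(a,*T(157,396),z)-O)).round(4))
np.savez("press.npz",O=O,yaw=yaw)
```

```text
[0.7171 0.0299 0.0985] [0.7185 0.031  0.0985]
[0.5075 0.0038 0.0985] [0.5184 0.0039 0.0985]
[ 0.5329 -0.2071  0.0985] [ 0.5386 -0.2043  0.0985]
[ 0.7422 -0.1803  0.0985] [ 0.7425 -0.1799  0.0985]
centre [ 0.62720879 -0.08785501  0.0985    ] yaw [7.560541   6.23829961 7.18096808 6.31166912] [0.14899063 0.14652147 0.14916004 0.14750564]
handle tri press [ 0.07815966 -0.02671721  0.30702962]
0.26 [-0.049 -0.028  0.26 ] [ 0.098 -0.028  0.26 ] [ 0.08  -0.039  0.26 ]
0.28 [-0.018 -0.027  0.28 ] [ 0.094 -0.026  0.28 ] [ 0.076 -0.036  0.28 ]
0.3 [ 0.013 -0.026  0.3  ] [ 0.089 -0.023  0.3  ] [ 0.072 -0.034  0.3  ]
0.32 [ 0.045 -0.026  0.32 ] [ 0.085 -0.021  0.32 ] [ 0.068 -0.031  0.32 ]
0.34 [ 0.076 -0.025  0.34 ] [ 0.08  -0.019  0.34 ] [ 0.063 -0.029  0.34 ]
lid 0.111 [-0.0034  0.0872  0.111 ] [-0.002   0.0849  0.111 ]
lid 0.117 [0.0037 0.0864 0.117 ] [-0.0028  0.0851  0.117 ]
lid 0.123 [0.0108 0.0857 0.123 ] [-0.0036  0.0852  0.123 ]
```

```bash
cat >> h.py <<'E'
O=np.array([.625,-.0885,0]);YAW=7.0
def W(p): return O+R.from_euler('z',YAW,degrees=True).apply(p)   # press -> world
def peg(a,rad=.15,z=.0985): a=np.radians(a);return W([rad*np.cos(a),rad*np.sin(a),z])
def off(X,Rt):  # shift and turn from the present pose, in move units
    s=r.get_state();R0=R.from_euler('xyz',s['eef_rot'],degrees=True)
    return (R0.inv().apply(np.asarray(X)-s['tcp_pos'])/.03).round(2),(R0.inv()*Rt).as_rotvec(degrees=True).round(1)
def down(yaw): return R.from_euler('xyz',[180,0,yaw],degrees=True)
E
python3 - <<'E'
from h import *
print(peg(225),off(peg(225,z=.18),down(232-360)))
E
```

```text
[ 0.53265078 -0.20670161  0.0985    ] (array([-13.34,   8.9 ,   1.54]), array([  0. ,   0. , -27.7]))
```

```bash
python3 -m crank '[{"xyz":[-1.5,1,0.1],"delta_rot":[0,0,-3],"claw":0},{"xyz":[-3,2,0.2],"delta_rot":[0,0,-6],"claw":0},{"xyz":[-4.5,3,0.3],"delta_rot":[0,0,-9],"claw":0},{"xyz":[-6,4,0.4],"delta_rot":[0,0,-12],"claw":0.3},{"xyz":[-7.5,5,0.5],"delta_rot":[0,0,-16],"claw":0.3},{"xyz":[-9,6,0.6],"delta_rot":[0,0,-19],"claw":0.3},{"xyz":[-10.5,7,0.7],"delta_rot":[0,0,-22],"claw":0.3},{"xyz":[-12,8,0.8],"delta_rot":[0,0,-25],"claw":0.3},{"xyz":[-13,8.6,0.9],"delta_rot":[0,0,-27],"claw":0.3},{"xyz":[-13.34,8.9,0.9],"delta_rot":[0,0,-27.7],"claw":0.3},{"xyz":[-13.34,8.9,0.9],"delta_rot":[0,0,-27.7],"claw":0.3},{"xyz":[-13.34,8.9,0.9],"delta_rot":[0,0,-27.7],"claw":0.3}]' 20
python3 - <<'E'
from h import *
print(off(peg(225,z=.068),down(232-360)))
w=cam("wrist")
for i in w: 
    if i not in('img','M'): print(i,w[i])
for a in(135,225): print(proj(w,peg(a)))
cv2.imwrite("pics/w1.png",w['img'])
E
```

```text
time_s: 1.8
tcp_pos: [0.5323, -0.2075, 0.1997]
eef_rot: [-180.0, -0.0, -128.0]
contact_force: [-0.4, -0.8, -0.5]
gripper_width: 0.0613
gripper_force: 0.0
(array([-0.03,  0.01,  4.39]), array([-0., -0., -0.]))
fovy 61.205785679628455
cx 273.3971423404339
cy 208.75965670850627
hand_eye [[-1.34602011e-03  9.58822157e-01  2.84003977e-01  7.72082711e-02]
 [ 9.99999002e-01  1.16863286e-03  7.94030026e-04 -8.96592296e-05]
 [ 4.29437204e-04  2.84004762e-01 -9.58822773e-01 -1.57313219e-01]
 [ 0.00000000e+00  0.00000000e+00  0.00000000e+00  1.00000000e+00]]
eye [ 0.48479364 -0.2683597   0.35701254]
f 355.04969316880175
(np.float64(444.67748248344424), np.float64(373.55882955371925))
(np.float64(274.0476245956761), np.float64(210.6536159895014))
```

View pics/w1.png

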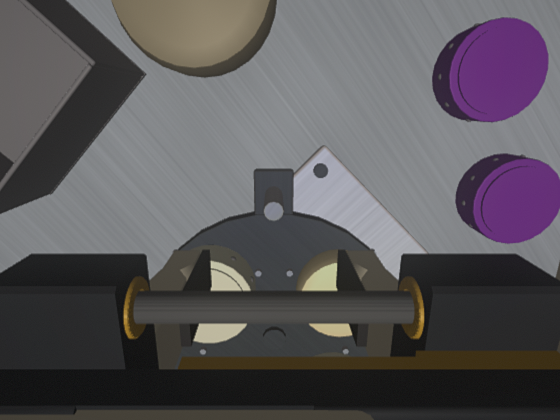

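Peg2's top shows at (274,211), and the press pose I measured predicts (274,210.7), so they agree. I'll lower the fingers around the peg and close them loosely.

```bash
python3 -m crank '[{"xyz":[0,0,1],"delta_rot":[0,0,0],"claw":0.3},{"xyz":[0,0,2],"delta_rot":[0,0,0],"claw":0.3},{"xyz":[0,0,3],"delta_rot":[0,0,0],"claw":0.3},{"xyz":[0,0,4],"delta_rot":[0,0,0],"claw":0.3},{"xyz":[0,0,4.4],"delta_rot":[0,0,0],"claw":0.5},{"xyz":[0,0,4.4],"delta_rot":[0,0,0],"claw":0.75},{"xyz":[0,0,4.4],"delta_rot":[0,0,0],"claw":0.75},{"xyz":[0,0,4.4],"delta_rot":[0,0,0],"claw":0.75},{"xyz":[0,0,4.4],"delta_rot":[0,0,0],"claw":0.75}]' 20
```

```text
time_s: 2.98
tcp_pos: [0.5332, -0.2068, 0.0683]
eef_rot: [-179.9, 0.0, -128.0]
contact_force: [-0.7, 0.0, 0.2]
gripper_width: 0.0227
gripper_force: 0.0
```

```bash
python3 -m crank '[{"xyz":[0,0.17,0],"delta_rot":[0,0,2],"claw":0.75},{"xyz":[-0.02,0.44,0],"delta_rot":[0,0,5],"claw":0.75},{"xyz":[-0.06,0.78,0],"delta_rot":[0,0,9],"claw":0.75},{"xyz":[-0.15,1.21,0],"delta_rot":[0,0,14],"claw":0.75},{"xyz":[-0.27,1.63,0],"delta_rot":[0,0,19],"claw":0.75},{"xyz":[-0.43,2.03,0],"delta_rot":[0,0,24],"claw":0.75},{"xyz":[-0.63,2.42,0],"delta_rot":[0,0,29],"claw":0.75},{"xyz":[-0.85,2.8,0],"delta_rot":[0,0,34],"claw":0.75},{"xyz":[-1.11,3.15,0],"delta_rot":[0,0,39],"claw":0.75},{"xyz":[-1.4,3.47,0],"delta_rot":[0,0,44],"claw":0.75}]'
```

```text
time_s: 4.22
tcp_pos: [0.4764, -0.1093, 0.068]
eef_rot: [-180.0, 0.0, -172.1]
contact_force: [0.5, -1.6, -0.1]
gripper_width: 0.0222
gripper_force: 0.6
```

```bash
python3 -m crank '[{"xyz":[-0.02,0.44,0],"delta_rot":[0,0,5],"claw":0.75},{"xyz":[-0.08,0.87,0],"delta_rot":[0,0,10],"claw":0.75},{"xyz":[-0.17,1.29,0],"delta_rot":[0,0,15],"claw":0.75},{"xyz":[-0.3,1.71,0],"delta_rot":[0,0,20],"claw":0.75},{"xyz":[-0.47,2.11,0],"delta_rot":[0,0,25],"claw":0.75},{"xyz":[-0.67,2.5,0],"delta_rot":[0,0,30],"claw":0.75},{"xyz":[-0.9,2.87,0],"delta_rot":[0,0,35],"claw":0.75},{"xyz":[-1.17,3.21,0],"delta_rot":[0,0,40],"claw":0.75},{"xyz":[-1.4,3.47,0],"delta_rot":[0,0,44],"claw":0.75},{"xyz":[-1.53,3.6,0],"delta_rot":[0,0,46],"claw":0.75},{"xyz":[-1.53,3.6,0],"delta_rot":[0,0,46],"claw":0.75},{"xyz":[-1.53,3.6,0],"delta_rot":[0,0,46],"claw":0.5},{"xyz":[-1.53,3.6,0],"delta_rot":[0,0,46],"claw":0.3},{"xyz":[-1.53,3.6,0],"delta_rot":[0,0,46],"claw":0.3},{"xyz":[-1.53,3.6,-1],"delta_rot":[0,0,46],"claw":0.3},{"xyz":[-1.53,3.6,-2.5],"delta_rot":[0,0,46],"claw":0.3},{"xyz":[-1.53,3.6,-4.5],"delta_rot":[0,0,46],"claw":0.3},{"xyz":[-1.53,3.6,-4.5],"delta_rot":[0,0,46],"claw":0.3}]'
python3 - <<'E'
from h import *
w=cam("wrist"); t=cam("top");s=cam("scene")
print(proj(w,peg(135)),proj(t,peg(135)),proj(t,peg(45)),proj(s,peg(45)))
cv2.imwrite("pics/w2.png",np.hstack([w['img'][150:350,150:450],cv2.resize(s['img'][180:330,165:325],(500,469))[:200]])) if 0 else None
A=cv2.resize(s['img'][175:325,165:315],(400,400),interpolation=cv2.INTER_CUBIC);B=cv2.resize(t['img'][90:240,245:395],(400,400),interpolation=cv2.INTER_CUBIC)
Wc=w['img'][150:350,160:560]
cv2.imwrite("pics/m2.png",np.vstack([np.hstack([A,B]),np.hstack([Wc,Wc*0])]))
E
```

```text
time_s: 6.48
tcp_pos: [0.5096, 0.0043, 0.2076]
eef_rot: [179.6, 0.3, 142.1]
contact_force: [0.6, 0.6, -0.9]
gripper_width: 0.0612
gripper_force: 0.0
(np.float64(270.3526523882596), np.float64(202.8503115139156)) (np.float64(280.10851513263447), np.float64(213.11677779125478)) (np.float64(272.7056651061186), np.float64(137.52455352427666)) (np.float64(293.5286438278173), np.float64(287.00089225755437))
```

View pics/m2.png

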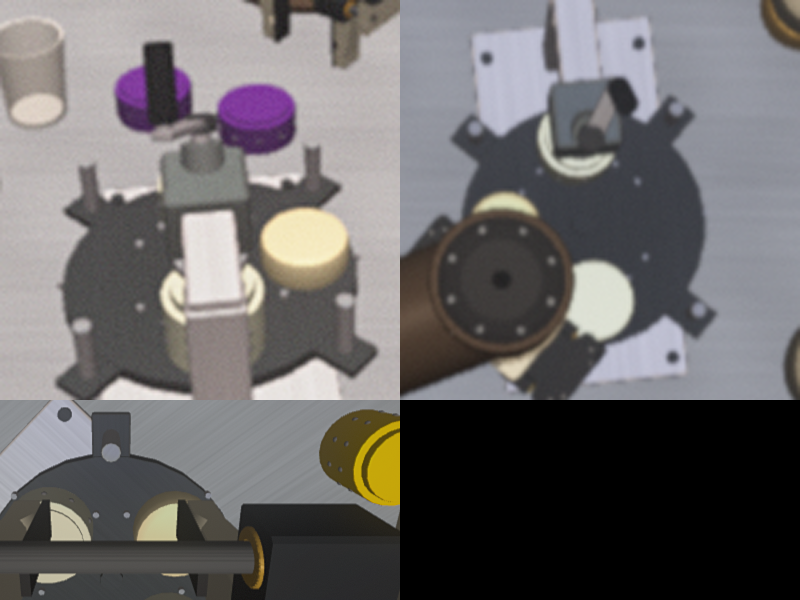

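The table has clicked home: peg2 now shows at wrist pixel (270,202), against a prediction of (270,203) for the 135° position. The tall mould is under the foot. The handle hasn't moved, so next I'll hover on its axis.

```bash
cat >> h.py <<'E'
u=np.array([.883,0,.469]);v=np.array([0,1.,0]);n=np.array([-.469,0,.883])
RT=R.from_euler('z',YAW,degrees=True)*R.from_matrix(np.c_[-u,v,-n])
def toP(X): return R.from_euler('z',YAW,degrees=True).inv().apply(np.asarray(X)-O)
E
python3 - <<'E'
from h import *
X=W(np.array([.078,-.027,.307])+.1*n);print(X,off(X,RT),RT.as_euler('xyz',degrees=True))
E
```

```text
[ 0.65915866 -0.11150861  0.3953    ] (array([-6.37,  0.11, -6.44]), array([-11. , -26.5, -44.1])) [-180.           27.97472992 -173.        ]
```

```bash
python3 -m crank '[{"xyz":[0,0,-1.2],"delta_rot":[0,0,0],"claw":0.3},{"xyz":[0,0,-2.6],"delta_rot":[-1,-3,-5],"claw":0.3},{"xyz":[-0.3,0,-4],"delta_rot":[-2,-6,-10],"claw":0.3},{"xyz":[-0.8,0,-5.4],"delta_rot":[-4,-9.5,-16],"claw":0.3},{"xyz":[-1.6,0,-6.4],"delta_rot":[-5.4,-13,-22],"claw":0.3},{"xyz":[-2.6,0,-6.44],"delta_rot":[-7,-17,-28],"claw":0.3},{"xyz":[-3.8,0.1,-6.44],"delta_rot":[-8.5,-20.5,-34],"claw":0.3},{"xyz":[-5,0.1,-6.44],"delta_rot":[-10,-24,-40],"claw":0.3},{"xyz":[-6,0.11,-6.44],"delta_rot":[-11,-26.5,-44.1],"claw":0.3},{"xyz":[-6.37,0.11,-6.44],"delta_rot":[-11,-26.5,-44.1],"claw":0.3},{"xyz":[-6.37,0.11,-6.44],"delta_rot":[-11,-26.5,-44.1],"claw":0.3},{"xyz":[-6.37,0.11,-6.44],"delta_rot":[-11,-26.5,-44.1],"claw":0.3}]'
python3 - <<'E'
from h import *
w=cam("wrist");s=r.get_state();print(s['joints'].round(1))
np.savez("w3.npz",M=w['M'],eye=w['eye'],f=w['f'],cx=w['cx'],cy=w['cy'])
cv2.imwrite("pics/w3.png",w['img']);print(proj(w,W(np.array([.078,-.027,.307])+.024*n)))
E
```

```text
time_s: 8.12
tcp_pos: [0.6592, -0.1107, 0.3953]
eef_rot: [180.0, 27.9, -173.0]
contact_force: [-0.7, 0.6, -0.3]
gripper_width: 0.0611
gripper_force: 0.0
[  7.2   0.5  -8.3   0.  -53.3 -90.1]
(np.float64(272.9861700497888), np.float64(220.05013055421293))
```

View pics/w3.png

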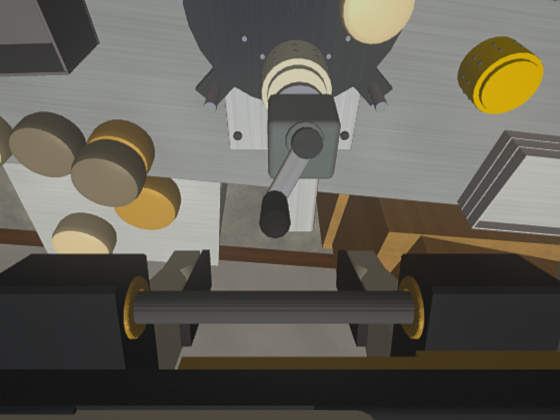

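The wrist picture shows the handle's free end at about (275,222), where (273,220) was predicted. The crank boss is at (307,142). Next I'll triangulate the free end and work out the crank angle.

Run:
```python
from h import *
from scipy.optimize import least_squares
s=cam("scene");t=cam("top")
z=np.load("w3.npz");w={k:z[k] for k in z.files}
img=cv2.imread("pics/w3.png");
m=((img.max(2)<45)*255).astype(np.uint8);m[:, :255]=0;m[:,292:]=0;m[:185]=0;m[240:]=0
ys,xs=np.nonzero(m);print("dark",xs.min(),xs.max(),ys.min(),ys.max())
# scene handle mask
si=s['img'][180:240,205:245];ms=si.max(2)<60
ys,xs=np.nonzero(ms[:40]);print("scene handle",205+xs.min(),205+xs.max(),180+ys.min(),[round(205+np.nonzero(ms[i])[0].mean(),1) for i in(12,18,24,30) if ms[i].any()])
F=tri(w,(275,222),s,(165+237/4,180+48/4));print("free end press",toP(F),"point",toP(F)-.024*n)
# model: centre C=(cx,0,cz), q ; fit to measured
def H(p,d): C=np.array([p[0],0,p[1]]);return W(C+.055*(np.cos(p[2])*u-np.sin(p[2])*v)+d*n)
def res(p):
    return np.hstack([np.subtract(proj(w,H(p,.024)),(275,222)),np.subtract(proj(s,H(p,.024)),(224.3,192)),np.subtract(proj(s,H(p,-.03)),(225.4,219.5))])
o=least_squares(res,[.036,.285,.5]);print(o.x,o.fun.round(1));p=o.x
print("boss pix",proj(w,W(np.array([p[0],0,p[1]])-.036*n)))
for d in(.024,-.036): print(proj(t,H(p,d)))
X=H(p,0);print(toP(X));np.save("p.npy",p)
# lid height from initial pictures
```

```text
dark 260 289 191 231
scene handle 220 231 192 [np.float64(224.0), np.float64(224.0), np.float64(224.5), np.float64(225.5)]
free end press [ 0.06670024 -0.02492859  0.33007273] point [ 0.07795624 -0.02492859  0.30888073]
[0.03486596 0.28612463 0.48286555] [ 0.1 -0.  -0.7 -0.   0.4  0. ]
boss pix (np.float64(306.2990027891674), np.float64(141.4562712446079))
(np.float64(329.06756797451686), np.float64(128.97489440077428))
(np.float64(325.8209557262897), np.float64(122.39166755102654))
[ 0.07787843 -0.02553755  0.30897043]
```

Run:
```python
from h import *
from scipy.optimize import brentq
p=np.load("p.npy");H=np.array([p[0],0,p[1]])+.055*(np.cos(p[2])*u-np.sin(p[2])*v)
print(off(W(H-.0188*n),RT))
s=cam("scene")
px=(165+458/4,180+288/4)
for x,y in((0,.085),(0,.087)): print("lid z",brentq(lambda z:toP(plane(s,*px,z))[0]-x,.09,.15),toP(plane(s,*px,.115)))
```

```text
(array([-0.01,  0.01,  3.92]), array([0.1, 0. , 0.1]))
lid z 0.11049229107862185 [0.00532254 0.08773151 0.115     ]
lid z 0.11049229107862185 [0.00532254 0.08773151 0.115     ]
```

```bash
python3 -m crank '[{"xyz":[0,0,0.8],"delta_rot":[0,0,0],"claw":0.3},{"xyz":[0,0,1.6],"delta_rot":[0,0,0],"claw":0.3},{"xyz":[0,0,2.4],"delta_rot":[0,0,0],"claw":0.3},{"xyz":[0,0,3.2],"delta_rot":[0,0,0],"claw":0.3},{"xyz":[0,0,3.9],"delta_rot":[0,0,0],"claw":0.3},{"xyz":[0,0,3.9],"delta_rot":[0,0,0],"claw":0.3},{"xyz":[0,0,3.9],"delta_rot":[0,0,0],"claw":0.6},{"xyz":[0,0,3.9],"delta_rot":[0,0,0],"claw":0.85},{"xyz":[0,0,3.9],"delta_rot":[0,0,0],"claw":0.85},{"xyz":[0,0,3.9],"delta_rot":[0,0,0],"claw":0.85},{"xyz":[0,0,3.9],"delta_rot":[0,0,0],"claw":0.85}]' 30; python3 -c "
from h import *
s=r.get_state();print(s['gripper_force'],s['contact_force'],s['joints'].round(1))"
```

```text
time_s: 9.7
tcp_pos: [0.7139, -0.1039, 0.2928]
eef_rot: [179.9, 28.0, -173.0]
contact_force: [-2.7, 3.4, 2.0]
gripper_width: 0.0216
gripper_force: 30.0
30.00105232000351 [-2.70459134  3.35075407  1.9540736 ] [  7.1   8.2 -13.   -0.  -40.8 -90. ]
```

```bash
cat >> h.py <<'E'
def tab(qa,qs):
    for q in qs: print(round(q,2),round(-1.8333*(np.cos(q)-np.cos(qa)),2),round(-1.8333*(np.sin(q)-np.sin(qa)),2))
E
python3 -c "
from h import *
tab(.483,np.arange(.583,2.4,.15))"
```

```text
0.58 0.09 -0.16
0.73 0.26 -0.38
0.88 0.46 -0.57
1.03 0.68 -0.72
1.18 0.93 -0.85
1.33 1.19 -0.93
1.48 1.46 -0.97
1.63 1.74 -0.98
1.78 2.01 -0.94
1.93 2.27 -0.86
2.08 2.52 -0.75
2.23 2.75 -0.59
2.38 2.95 -0.41
```

```bash
python3 -m crank '[{"xyz":[0.09,-0.16,0],"delta_rot":[0,0,0],"claw":0.85},{"xyz":[0.26,-0.38,0],"delta_rot":[0,0,0],"claw":0.85},{"xyz":[0.46,-0.57,0],"delta_rot":[0,0,0],"claw":0.85},{"xyz":[0.68,-0.72,0],"delta_rot":[0,0,0],"claw":0.85},{"xyz":[0.93,-0.85,0],"delta_rot":[0,0,0],"claw":0.85},{"xyz":[1.19,-0.93,0],"delta_rot":[0,0,0],"claw":0.85}]'
cat >> h.py <<'E'
def rep():
    s=r.get_state();p=np.load("p.npy");C=W(np.array([p[0],0,p[1]])-.0188*n)
    d=RT.inv().apply(s['tcp_pos']-C);q=np.arctan2(-d[1],-d[0])%(2*np.pi)
    F=RT.inv().apply(s['contact_force']);t=np.array([np.sin(q),-np.cos(q),0]);e=np.array([-np.cos(q),-np.sin(q),0])
    print("q",q.round(3),"rad",np.hypot(d[0],d[1]).round(4),"axial",d[2].round(4),"Ftan",-(F@t).round(1),"Frad",(F@e).round(1),"Fax",F[2].round(1),"t",s['time_s'])
E
python3 -c "
from h import *
rep()"
```

```text
time_s: 10.45
tcp_pos: [0.6876, -0.1337, 0.2769]
eef_rot: [179.9, 28.2, -172.9]
contact_force: [2.5, 12.8, 3.1]
gripper_width: 0.0215
gripper_force: 30.0
q 1.294 rad 0.0545 axial -0.0005 Ftan 8.2 Frad -10.5 Fax -0.8 t 10.45
```

```bash
python3 -c "
from h import *
tab(1.33,np.arange(1.48,3.0,.15))"
```

```text
1.48 0.27 -0.05
1.63 0.55 -0.05
1.78 0.82 -0.01
1.93 1.08 0.06
2.08 1.33 0.18
2.23 1.56 0.33
2.38 1.76 0.52
2.53 1.94 0.73
2.68 2.08 0.96
2.83 2.18 1.22
2.98 2.25 1.49
```

```bash
python3 -m crank '[{"xyz":[0.27,-0.03,0],"delta_rot":[0,0,0],"claw":0.85},{"xyz":[0.55,-0.02,0],"delta_rot":[0,0,0],"claw":0.85},{"xyz":[0.82,0.02,0],"delta_rot":[0,0,0],"claw":0.85},{"xyz":[1.08,0.09,0],"delta_rot":[0,0,0],"claw":0.85},{"xyz":[1.33,0.21,0],"delta_rot":[0,0,0],"claw":0.85},{"xyz":[1.56,0.36,0],"delta_rot":[0,0,0],"claw":0.85},{"xyz":[1.76,0.55,0],"delta_rot":[0,0,0],"claw":0.85}]'; python3 -c "
from h import *
rep();tab(2.38,np.arange(2.53,4.2,.15))"
```

```text
time_s: 11.32
tcp_pos: [0.64, -0.1256, 0.2526]
eef_rot: [-179.9, 28.2, -172.9]
contact_force: [9.9, -5.0, -2.9]
gripper_width: 0.0215
gripper_force: 30.0
q 2.34 rad 0.0538 axial -0.0007 Ftan 9.1 Frad -0.3 Fax 6.9 t 11.325
2.53 0.17 0.21
2.68 0.31 0.45
2.83 0.42 0.7
2.98 0.48 0.97
3.13 0.51 1.24
3.28 0.49 1.52
3.43 0.43 1.79
3.58 0.33 2.04
3.73 0.2 2.28
3.88 0.03 2.5
4.03 -0.17 2.69
4.18 -0.4 2.84
```

```bash
python3 -m crank '[{"xyz":[0.17,0.21,0],"delta_rot":[0,0,0],"claw":0.85},{"xyz":[0.31,0.45,0],"delta_rot":[0,0,0],"claw":0.85},{"xyz":[0.42,0.7,0],"delta_rot":[0,0,0],"claw":0.85},{"xyz":[0.48,0.97,0],"delta_rot":[0,0,0],"claw":0.85},{"xyz":[0.51,1.24,0],"delta_rot":[0,0,0],"claw":0.85}]'; python3 -c "
from h import *
rep();tab(3.13,np.arange(3.28,4.7,.15))"
```

```text
time_s: 11.95
tcp_pos: [0.6207, -0.0909, 0.2446]
eef_rot: [-179.9, 28.1, -172.9]
contact_force: [6.0, -7.9, -2.5]
gripper_width: 0.0214
gripper_force: 30.0
q 3.107 rad 0.0543 axial -0.0006 Ftan 8.7 Frad -3.0 Fax 4.6 t 11.95
3.28 -0.02 0.27
3.43 -0.08 0.54
3.58 -0.17 0.8
3.73 -0.31 1.04
3.88 -0.48 1.26
4.03 -0.68 1.44
4.18 -0.9 1.6
4.33 -1.15 1.72
4.48 -1.41 1.81
4.63 -1.68 1.85
```

```bash
python3 -m crank '[{"xyz":[-0.02,0.27,0],"delta_rot":[0,0,0],"claw":0.85},{"xyz":[-0.08,0.54,0],"delta_rot":[0,0,0],"claw":0.85},{"xyz":[-0.17,0.8,0],"delta_rot":[0,0,0],"claw":0.85},{"xyz":[-0.31,1.04,0],"delta_rot":[0,0,0],"claw":0.85}]'; python3 -c "
from h import *
rep();tab(3.73,np.arange(3.88,5.1,.15))"
```

```text
time_s: 12.45
tcp_pos: [0.6235, -0.0595, 0.2481]
eef_rot: [-179.9, 27.9, -173.0]
contact_force: [-1.7, -9.5, 1.5]
gripper_width: 0.0217
gripper_force: 30.0
q 3.695 rad 0.0551 axial -0.0006 Ftan 8.8 Frad -3.3 Fax -2.6 t 12.45
3.88 -0.17 0.22
4.03 -0.37 0.41
4.18 -0.59 0.56
4.33 -0.84 0.68
4.48 -1.1 0.77
4.63 -1.37 0.81
4.78 -1.65 0.81
4.93 -1.92 0.77
5.08 -2.18 0.69
```

Free drag is still about 8.8 N, so there's no contact yet at q = 3.70. I'll carry on in smaller stages.

```bash
python3 -m crank '[{"xyz":[-0.17,0.22,0],"delta_rot":[0,0,0],"claw":0.85},{"xyz":[-0.37,0.41,0],"delta_rot":[0,0,0],"claw":0.85},{"xyz":[-0.59,0.56,0],"delta_rot":[0,0,0],"claw":0.85}]'; python3 -c "
from h import *
rep()"; python3 -m crank '[{"xyz":[-0.25,0.12,0],"delta_rot":[0,0,0],"claw":0.85},{"xyz":[-0.51,0.21,0],"delta_rot":[0,0,0],"claw":0.85}]'; python3 -c "
from h import *
rep();tab(4.48,np.arange(4.63,5.6,.15))"
```

```text
time_s: 12.82
tcp_pos: [0.6348, -0.0414, 0.2551]
eef_rot: [-179.9, 27.6, -173.0]
contact_force: [-13.9, -5.7, 5.8]
gripper_width: 0.0217
gripper_force: 30.0
q 4.105 rad 0.0555 axial -0.0005 Ftan 10.5 Frad 2.5 Fax -11.9 t 12.825
time_s: 13.08
tcp_pos: [0.6464, -0.0327, 0.2618]
eef_rot: [180.0, 27.6, -173.1]
contact_force: [-21.0, 2.5, 8.6]
gripper_width: 0.0215
gripper_force: 30.0
q 4.394 rad 0.0556 axial -0.0005 Ftan 11.9 Frad 9.2 Fax -17.3 t 13.075
4.63 -0.27 0.04
4.78 -0.55 0.05
4.93 -0.82 0.01
5.08 -1.08 -0.07
5.23 -1.33 -0.19
5.38 -1.56 -0.34
5.53 -1.76 -0.53
```

```bash
python3 -m crank '[{"xyz":[-0.27,0.06,-0.02],"delta_rot":[0,0,0],"claw":0.85},{"xyz":[-0.55,0.08,-0.03],"delta_rot":[0,0,0],"claw":0.85}]'; python3 -c "
from h import *
rep()"
```

```text
time_s: 13.32
tcp_pos: [0.6602, -0.0279, 0.2695]
eef_rot: [179.9, 27.5, -173.0]
contact_force: [-16.0, 4.0, 1.7]
gripper_width: 0.0215
gripper_force: 30.0
q 4.691 rad 0.0559 axial -0.0006 Ftan 12.7 Frad 6.2 Fax -8.8 t 13.325
```

```bash
python3 -m crank '[{"xyz":[-0.14,-0.01,0],"delta_rot":[0,0,0],"claw":0.85},{"xyz":[-0.27,-0.03,0],"delta_rot":[0,0,0],"claw":0.85}]'; python3 -c "
from h import *
rep()";python3 -m crank '[{"xyz":[-0.27,-0.03,0],"delta_rot":[0,0,0],"claw":0.85},{"xyz":[-0.27,-0.03,0],"delta_rot":[0,0,0],"claw":0.85},{"xyz":[-0.27,-0.03,0],"delta_rot":[0,0,0],"claw":0.85}]'; python3 -c "
from h import *
rep()"
```

```text
time_s: 13.58
tcp_pos: [0.6679, -0.0274, 0.2736]
eef_rot: [179.9, 27.6, -173.0]
contact_force: [-16.5, 7.3, 3.0]
gripper_width: 0.0219
gripper_force: 30.0
q 4.848 rad 0.056 axial -0.0006 Ftan 13.4 Frad 7.5 Fax -9.9 t 13.575
time_s: 13.95
tcp_pos: [0.6755, -0.028, 0.2776]
eef_rot: [180.0, 27.6, -173.0]
contact_force: [-12.1, 2.6, 1.7]
gripper_width: 0.0216
gripper_force: 30.0
q 5.001 rad 0.0562 axial -0.0006 Ftan 10.3 Frad 1.2 Fax -7.0 t 13.95
```

The force rose steadily from 8.8 N to 13.4 N, which puts the spring at about half closed. I'll release and back off along the handle's axis.

```bash
python3 -m crank '[{"xyz":[0,0,0],"delta_rot":[0,0,0],"claw":0.6},{"xyz":[0,0,0],"delta_rot":[0,0,0],"claw":0.3},{"xyz":[0,0,0],"delta_rot":[0,0,0],"claw":0.3},{"xyz":[0,0,0],"delta_rot":[0,0,0],"claw":0.3},{"xyz":[0,0,-0.8],"delta_rot":[0,0,0],"claw":0.3},{"xyz":[0,0,-1.8],"delta_rot":[0,0,0],"claw":0.3},{"xyz":[0,0,-2.8],"delta_rot":[0,0,0],"claw":0.3},{"xyz":[0,0,-3.9],"delta_rot":[0,0,0],"claw":0.3},{"xyz":[0,0,-3.9],"delta_rot":[0,0,0],"claw":0.3},{"xyz":[0,0,-3.9],"delta_rot":[0,0,0],"claw":0.3}]'
python3 - <<'E'
from h import *
from scipy.optimize import minimize_scalar
w=cam("wrist");t=cam("top");s=cam("scene");p=np.load("p.npy")
print(r.get_state()['contact_force'])
for q in(4.8,4.9,5.0,5.1): 
    X=W(np.array([p[0],0,p[1]])+.055*(np.cos(q)*u-np.sin(q)*v)+.024*n);print(q,proj(w,X),proj(s,X))
A=cv2.resize(s['img'][175:325,165:315],(400,400),interpolation=cv2.INTER_CUBIC)
cv2.imwrite("pics/m4.png",np.hstack([A,w['img'][:400,100:500]]))
E
```

```text
time_s: 15.2
tcp_pos: [0.6238, -0.0343, 0.3827]
eef_rot: [180.0, 28.0, -173.0]
contact_force: [-0.6, -0.7, -0.1]
gripper_width: 0.0612
gripper_force: 0.0
[ 0.09580222 -0.07661184 -0.90425878]
4.8 (np.float64(275.3914856632475), np.float64(200.17470937716215)) (np.float64(263.4319415566369), np.float64(187.1864038960338))
4.9 (np.float64(274.2777325890563), np.float64(207.876097749345)) (np.float64(263.23642411199717), np.float64(187.4132355004373))
5.0 (np.float64(272.3921598637415), np.float64(215.33793457117977)) (np.float64(262.7689204315544), np.float64(187.65894513280332))
5.1 (np.float64(269.7668674447076), np.float64(222.49411711415257)) (np.float64(262.02974772492456), np.float64(187.92131024711767))
```

View pics/m4.png

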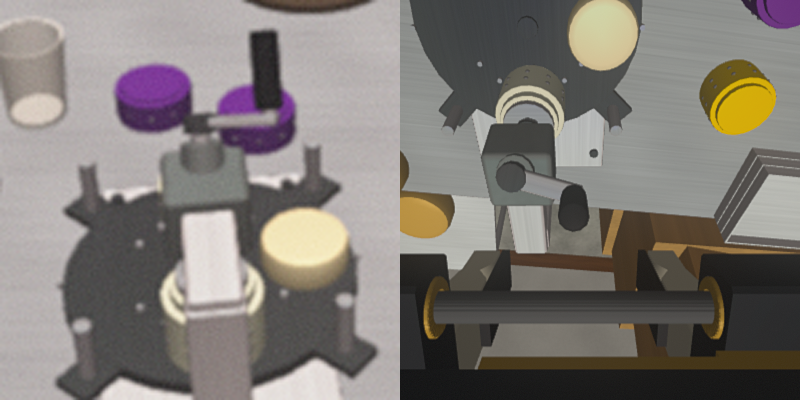

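The picture shows the handle's free end at wrist pixel (273,217), so q is about 5.0. The foot is down on the lid, the table is still clicked home, everything on it is upright and the gripper is clear. I'm handing the job in.

```bash
python3 -c "
from plant import job
print(job.close_job())"
```

```text
the job is handed in; nothing more can be done
None
```

The table is clicked round a quarter turn clockwise with the tall mould under the foot, the crank is at about 5.0 rad with the foot spring an estimated 5–9 mm closed (14 mm is solid), and the arm is clear; the job is handed in, but no verdict came back.

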